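# Seat the switch caps and hold the carrier on its datum stops

### The arm

A 6-joint arm with a two-finger parallel gripper is mounted at the origin on the work surface. World frame = base frame: x ahead of the robot, y to its left, z up, the work surface at z = 0. Lengths are in m, angles in rad, forces in N, time in s.
With the tool pointing down it reaches from about 0.4 to 0.825 m from the base axis. Payload 7 kg.
Tool frame: the origin (TCP) lies midway between the tips of the shut fingers; the grasp point (between the pads) lies arm.hold_point_z behind it (arm.hold_point_z is the distance from the TCP to the grasp point, in m); z points along the fingers, y is the line along which they close (so a half turn about z gives the same grasp; the last joint's range is limited). The gripper opens to 88 mm and grips with 3 to 60 N. Pads are 19 mm wide; open, the fingers measure 130 mm over their backs; the gripper's body (78 mm by 193 mm) begins 47 mm behind the grasp point.
Start: joints at [-0.881, 0.359, 0.012, 0, -1.224, -0.288], TCP at [0.264, -0.621, 0.227] pointing down, gripper open.
Joint ranges: [-3.07, 3.07], [-1.43, 2.12], [-1.02, 1.25], [-3.03, 1.67], [-3.05, -0], [-3.03, 3.03]. Speed limits (rad/s): [2.39, 2.39, 3.01, 3.14, 3.14, 3.14].

### API

Orientations are given as [roll, pitch, yaw] about the fixed x, y, z axes, in that order (R = Rz(yaw) Ry(pitch) Rx(roll)).
In Python, from station import arm gives the robot as it stands.
- The arm moves only by the shell command python3 -m crank 'ROWS' [OPENING] [FORCE]. ROWS is JSON, a list that holds one entry, the list of rows, each a list of 4 numbers: the shift along the tool's x, y, z in units of 25 mm (1.0 is 25 mm), then the turn about the tool's z in units of 5 degrees (1.0 is 5 degrees). A call has 1 to 12 rows; each row is the pose to reach, as a shift and turn from the pose commanded when the call began, along the tool's axes at that moment; what a row does not reach only later rows make up. A row lasts 1/8 s, in which the tool goes at most 62.5 mm and 10.7 degrees, less where a joint would pass 70% of its speed; a pose out of reach is approached as far as the arm can. A call with a gripper value outside its range is refused whole. OPENING is the closure, from 0 (fully open) to 1 (shut), set as the call begins (- or left out, the last holds). The fingers move at their own pace and stop on an object; FORCE is the grip in N (left out, the last holds). Time passes only in rows, so rows that repeat a pose let the fingers close. It gives the time, the measured TCP pose, the force, the opening and the grip force at its end, in the units of the state.
- arm.get_state(): the state, without advancing time (a new reading comes with each control period).
- arm.grab_frame(name): name is "scene" or "top"; returns (picture, depth): 480x640x3 uint8, red, green, blue; 480x640 float32, m along the optical axis (not along the pixel's ray), 0 where there is no reading.
- arm.get_calibration(name): a dict with "mtx" (3x3 intrinsics, pixels), "R" (3x3) and "t" (3): a world point X has camera coordinates R X + t. Camera axes: x right, y down, z forward; pixel columns grow to the right and rows downward; lengths in m; the calibration is good to about 2 mm. A picture is of the moment at which its call begins. get_calibration takes no time and is no camera call.
- arm.job_done(): hands the job in; it is judged then, once.
Trained networks look in the newest picture that a camera, given by its name, has taken for a name from the list of things; names that differ only in an ending like _2 or _b are one class to them, and where a whole thing is asked for, a point or a joint stands for the part that bears it (a point fixed in the world has none). Each returns a list of dicts, best first, with "score" (0 to 1); they miss things now and then, are a little off and sometimes report something else, mostly with a low value. They report only what shows in the picture. A call takes as long as a camera call. They do not tell look-alikes from the thing itself.
- arm.recognise(thing, camera): "extent" ([left, top, width, height] in pixels, round what is visible of it).
- arm.trace(thing, camera): "mask" (480x640 bool, what is visible of it) and "extent" ([left, top, width, height] in pixels, round what is visible of it).
The state is a dict: "t": time; "q": joint angles; "qd": joint speeds; "joint_efforts": joint torques, N m; "eef_pos": TCP position; "ee_rot": TCP orientation; "force": force on the tool from outside, world axes, zero at the start; "moment": the same for the moment, N m; "width": finger opening in m; "gripper_force": force on a finger pad.
Only numpy, scipy, OpenCV 4.12 (cv2) and the standard library are available. Lean on these libraries where they do the work, as an engineer would, in place of code of your own. Each camera call takes 0.05 s, during which the arm holds its last target. There are 200 camera calls.

### The job

First press both caps of the black switch carrier down until their rims sit fully home on its top. Then push the carrier along the fixture's channel against the sprung plunger until its nose bears firmly on the yellow hard stops, without ramming it, and finish while holding it there: the spring throws it back if you let go, so the program ends with the gripper still pushing and the carrier lying flat in the channel. Leave the bottle, tape, screwdriver and bin alone.

Things in the scene. Friction and masses are not known exactly. Their poses are not given: they have to be found in the camera images.
- fixture: Fixed aluminium datum fixture, base 300 x 120 x 12 mm (x -140 to +160, y -60 to +60 mm). Origin on the bench on the channel's mid line; z up, +x = pushing direction. Channel floor at z = 12 mm; blue guide rails 14 mm wide, 14 mm above that floor, x -115 to +75 mm, inner faces at y = +-26.5 mm; channel open at its -x end. Dark plunger block at x 103 to 121 mm, top 54 mm above the bench.
- stops: The two yellow hard stops, part of the fixture: posts 12 mm wide centred at fixture y = +-18 mm, from the channel floor to 34 mm above it, front faces at fixture x = +75 mm. Its origin and axes are those of the fixture.
- stop_face (a point): Point midway between the front faces of the two stops, at the level of the channel floor (fixture x = +75, y = 0, z = 12 mm); axes as the fixture.
- plunger (a joint): Brass sprung plunger, 14 mm across, between the stops, 22 mm above the channel floor, red knob behind. 0 = fully out, tip 14 mm ahead of the stop faces; grows as it is pressed to fixture +x; 0.014 with the carrier on the stops (own limit 0.018). Springs back: about 4 N when first touched, about 10 N at the stops.
- plunger_tip (a point): Centre of the plunger's tip face; moves with it.
- carrier: Black switch carrier, loose block 90 (x) x 50 (y) x 40 mm high, 0.25 to 0.5 kg, in the channel with its nose 36 to 71 mm before the plunger tip. Origin: centre of its underside; +x = nose, towards the stops; z up. The rails leave the top 26 mm of its sides free. It slides easily: friction 1 to 2 N. Push its flat tail face with closed fingers, or grip it across its width from above.
- carrier_nose (a point): Centre of the lower edge of the carrier's nose face (carrier x = +45 mm, z = 0).
- carrier_tail (a point): Centre of the carrier's flat tail face, the one to push (carrier x = -45 mm, z = 20 mm).
- cap_rear (a joint): Red cap near the tail (carrier x = -22 mm, y = 0), a disc 28 mm across and 5 mm thick on a yellow stem. Value: how far it is pressed in, 0 = 9 mm gap under its rim, 0.009 = fully home, rim on the carrier's top; starts between 0 and 0.004. Stiff push fit: takes about 6 N straight down, stays where it is left, then meets a hard end.
- cap_front (a joint): White cap near the nose (carrier x = +22 mm, y = 0); otherwise as cap_rear.
- cap_rear_top (a point): Centre of the red cap's top face: 54 mm above the carrier's underside at joint 0, 45 mm when home.
- cap_front_top (a point): Centre of the white cap's top face, as above.
- glue_bottle: Bystander: red bottle 56 mm across, 130 mm high, upright; origin under its centre.
- tape_roll: Bystander: yellow roll of tape, 90 mm across, 25 mm high; origin under its centre.
- driver: Bystander: screwdriver lying on the bench.
- clip_bin: Bystander: blue open bin 120 x 90 x 50 mm; origin under its centre.
Mind the look-alikes: they are no part of the job. What is meant by the carrier is not green, and is the larger of those in its own colour.

How it is judged:
On the way, in this order (a step that is already met when the one before it is completed fails the run):
1. both caps are pressed home (value of joint each of cap_rear, cap_front above 0.0075 m), for 0.2 s.
2. the carrier is pushed against the plunger onto the hard stops (x of carrier_nose in the frame of stop_face above -0.002 m and contact force between carrier and stops above 2 N and contact force between the fingers and carrier above 5 N and y of carrier_nose in the frame of stop_face between -0.005 and 0.005 m and z of carrier_nose in the frame of stop_face below 0.004 m and angle between carrier's own z axis and vertical below 0.06 rad), for 0.2 s.
At the end, for the whole second after the job is handed in: Both caps home (within 1.5 mm); the carrier flat in the channel (within about 3 degrees and 4 mm), its nose within 2 mm of the stop faces and bearing on them with 2 to 60 N, the plunger pressed in at least 11.5 mm, the fingers pushing or gripping the carrier with more than 5 N, the carrier at rest (all of step 1 and all of step 2 and value of joint plunger above 0.0115 m and linear speed of carrier below 0.01 m/s and contact force between carrier and stops below 60 N); the arm keeps its last pose, push and grip.
It fails at once if the carrier is rammed: more than 60 N on the stops (contact force between carrier and stops above 60 N).
It fails at once if the glue bottle is moved by more than 30 mm (distance of glue_bottle from where it was at the start of the episode above 0.03 m).
It fails at once if the tape roll is moved by more than 30 mm (distance of tape_roll from where it was at the start of the episode above 0.03 m).
It fails at once if the screwdriver is moved by more than 30 mm (distance of driver from where it was at the start of the episode above 0.03 m).
It fails at once if the clip bin is moved by more than 30 mm (distance of clip_bin from where it was at the start of the episode above 0.03 m).
It also fails if it takes over 61 s, if anything falls off the work surface, if the arm or the gripper's body presses on something with over 40 N, if the wrist force passes 120 N, or if a joint passes its speed limit or range.

## Working session

There is one attempt and no reset: what is moved stays moved. The work goes in short steps, Python scripts to look and compute and a shell command to move; the robot and the scene stay as the last step left them, time stands still between calls to the robot, and variables do not carry over. Pictures are saved under pics/ and viewed, at most 10 in all, crops included, and the job is handed in when it is done.

```bash
mkdir -p pics; cat > h.py <<'E'
import numpy as np, cv2
from station import arm
def cloud(cam):
    im,d=arm.grab_frame(cam); c=arm.get_calibration(cam)
    K,R,t=map(np.array,(c["mtx"],c["R"],c["t"]))
    v,u=np.mgrid[:480,:640]
    P=np.stack([(u-K[0,2])/K[0,0]*d,(v-K[1,2])/K[1,1]*d,d],-1)
    W=(P-t)@R
    W[d==0]=np.nan
    return im,W
E
python3 - <<'E'
from h import *
np.set_printoptions(precision=4,suppress=True)
for cam in("scene","top"):
    im,W=cloud(cam); cv2.imwrite(f"pics/{cam}0.png",im[...,::-1])
    for n in("carrier","cap_rear","cap_front","fixture","stops","plunger"):
        for r in arm.trace(n,cam)[:3]:
            m=r["mask"]; p=W[m]; p=p[~np.isnan(p[:,0])]
            print(cam,n,round(r["score"],2),r["extent"],np.median(p,0),np.percentile(p[:,2],97))
s=arm.get_state();print(s["t"],s["eef_pos"],s["ee_rot"],s["force"],s["width"],arm.hold_point_z)
E
```

```text
scene carrier 0.95 [339.6, 261.5, 36.9, 36.2] [0.5354 0.1195 0.0294] 0.042005600060112426
scene carrier 0.56 [267.1, 307.5, 38.9, 54.4] [0.7116 0.1532 0.0399] 0.05565123483986049
scene cap_rear 0.47 [289.8, 215.6, 14.7, 14.9] [ 0.5733 -0.0393  0.0651] 0.0690958545637559
scene cap_front 0.71 [280.1, 303.1, 15.6, 17.2] [0.6902 0.1229 0.0536] 0.05684518332544205
scene fixture 0.73 [184.7, 212.1, 161.6, 83.3] [ 0.6731 -0.0456  0.0131] 0.05149743179892013
scene stops 0.74 [223.1, 241.1, 10.8, 25.3] [ 0.7117 -0.0614  0.0383] 0.04809873389768342
scene plunger 0.7 [196.9, 248.3, 44.8, 14.4] [ 0.7236 -0.0815  0.0379] 0.04358220988509499
top carrier 0.67 [237.8, 159.1, 44.8, 39.6] [0.7001 0.1365 0.0403] 0.05607305650361769
top carrier 0.64 [252.9, 248.7, 36.2, 15.5] [0.526  0.1111 0.0307] 0.043182714255630916
top carrier 0.59 [326.6, 211.3, 30.8, 40.5] [ 0.5908 -0.0465  0.0528] 0.06722124371510571
top cap_rear 0.67 [333.4, 231.4, 14.2, 10.9] [ 0.5705 -0.042   0.0654] 0.06976880298363748
top cap_rear 0.58 [274.4, 253.1, 10.3, 12.2] [0.5267 0.0943 0.04  ] 0.04376665362688338
top cap_rear 0.43 [244.8, 165.0, 15.6, 10.5] [0.7166 0.157  0.0541] 0.05699534052346132
top cap_front 0.64 [255.9, 252.5, 11.4, 7.6] [0.5259 0.1278 0.0402] 0.04397247812551068
top cap_front 0.47 [262.1, 175.7, 9.2, 12.7] [0.6886 0.123  0.0538] 0.05783593452545691
top cap_front 0.41 [334.9, 213.4, 18.2, 12.5] [ 0.6129 -0.0524  0.063 ] 0.0669474299997452
top fixture 0.83 [305.4, 141.1, 84.1, 142.8] [ 0.6542 -0.0636  0.0133] 0.051386175302818644
top fixture 0.38 [127.0, 180.2, 48.5, 41.5] [0.6494 0.388  0.0233] 0.028597296367499133
top plunger 0.5 [353.7, 153.9, 14.6, 35.3] [ 0.7171 -0.0819  0.0392] 0.043972075400386425
0.7 [ 0.2639 -0.6212  0.2266] [-3.1416  0.     -2.7398] [-0.4377  1.3051  0.7851] 0.08761949793365185 0.0188
```

View pics/scene0.png

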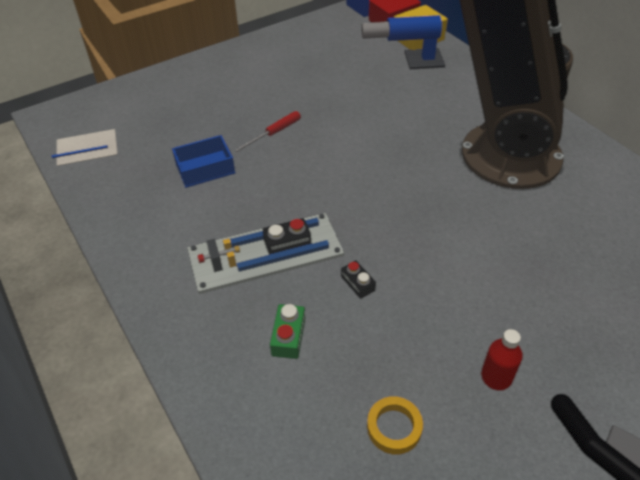

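View pics/top0.png

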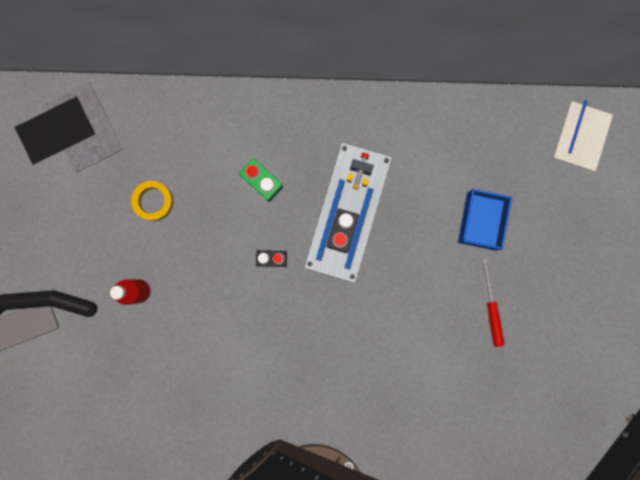

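The picture shows the fixture with the black carrier, red cap at the tail at about (340,240) and white cap at (345,220) in the top view. The green carrier and the small black one are decoys. The bystanders are well clear. I'll fit the fixture and cap positions next.

```bash
cat >> h.py <<'E'
np.set_printoptions(precision=4,suppress=True)
def fit(cam):
    im,W=cloud(cam); hsv=cv2.cvtColor(im,cv2.COLOR_RGB2HSV)
    box=(W[...,0]>.45)&(W[...,0]<.84)&(W[...,1]>-.17)&(W[...,1]<.06)
    H,S,V=[hsv[...,i].astype(int) for i in range(3)]
    # rails
    m=box&(H>95)&(H<130)&(S>120)&(abs(W[...,2]-.026)<.005)
    p=W[m]; r=cv2.minAreaRect(p[:,:2].astype(np.float32)*1000)
    c=np.array(r[0])/1000; b=cv2.boxPoints(r)/1000
    e=max(b[1]-b[0],b[2]-b[1],key=np.linalg.norm); e=e/np.linalg.norm(e)*np.sign(e[0])
    o={"rail_c":c,"size":r[1],"yaw":np.arctan2(e[1],e[0]),"z":np.median(p[:,2]),"O":c+.02*e}
    n=np.array([-e[1],e[0]])
    f=lambda q:[*( (q[:2]-o["O"])@np.c_[e,n]),q[2]]
    for name,m in(("red",((H<8)|(H>172))&(S>130)),("white",(S<60)&(V>150))):
        m=m&box&(W[...,2]>.05)&(W[...,2]<.075)
        q=W[m]; 
        if len(q)<10: continue
        q=q[q[:,2]>np.median(q[:,2])-.003]
        x=np.r_[cv2.minEnclosingCircle(q[:,:2].astype(np.float32)*1000)[0]]/1000
        o[name]=(len(q),np.median(q,0),x,"fix",np.array(f(np.median(q,0))))
    return o
E
python3 - <<'E'
from h import *
for c in("top","scene"):
    print(c); [print(k,v) for k,v in fit(c).items()]
E
```

```text
top
rail_c [ 0.6084 -0.0523]
size (77.10946655273438, 186.0010223388672)
yaw -0.26497525
z 0.025793145688654404
O [ 0.6277 -0.0575]
red (108, array([ 0.5705, -0.0422,  0.0664]), array([ 0.5707, -0.0418]), 'fix', array([-0.0592, -0.0002,  0.0664]))
white (120, array([ 0.6128, -0.0523,  0.0634]), array([ 0.6722, -0.0562]), 'fix', array([-0.0157,  0.0011,  0.0634]))
scene
rail_c [ 0.6107 -0.0504]
size (83.14771270751953, 183.80877685546875)
yaw -0.2654737
z 0.025717723403360235
O [ 0.63   -0.0557]
red (102, array([ 0.5726, -0.0406,  0.0657]), array([ 0.572 , -0.0404]), 'fix', array([-0.0593, -0.0005,  0.0657]))
white (100, array([ 0.6144, -0.0529,  0.0631]), array([ 0.6151, -0.0531]), 'fix', array([-0.0158, -0.0014,  0.0631]))
```

```bash
python3 -m crank '[[[-2,1.6,0,0.6],[-4,3.2,0,1.4],[-6,4.9,0,2.2],[-8,6.5,0,3],[-10,8.1,0,3.8],[-12,9.7,0.4,4.6],[-14,11.3,0.8,5.4],[-16,13,1.2,6.2],[-18,14.6,1.6,7],[-20,16.2,2,7.64],[-20.4,16.53,2.5,7.64],[-20.4,16.53,3,7.64]]]' 1 20; python3 -m crank '[[[0,0,0,0],[0,0,0,0]]]'
```

```text
t: 2.3
eef_pos: [0.5727, -0.0392, 0.1508]
ee_rot: [-3.142, -0.0, 2.88]
force: [-0.1, 0.1, 0.0]
width: -0.0001
gripper_force: 0.0
t: 2.55
eef_pos: [0.5716, -0.0423, 0.1522]
ee_rot: [3.142, 0.001, 2.876]
force: [0.2, 0.3, 0.2]
width: 0.0003
gripper_force: 0.0
```

```bash
python3 -m crank '[[[0,0,1,0],[0,0,2,0],[0,0,2.8,0],[0,0,3.1,0],[0,0,3.2,0],[0,0,3.3,0],[0,0,3.4,0],[0,0,3.5,0],[0,0,3.5,0]]]'
```

```text
t: 3.68
eef_pos: [0.5721, -0.0414, 0.0644]
ee_rot: [3.141, 0.001, 2.877]
force: [-0.0, 0.4, 3.0]
width: 0.0003
gripper_force: 1.4
```

```bash
python3 -m crank '[[[0,0,0.06,0],[0,0,0.12,0],[0,0,0.18,0],[0,0,0.2,0]]]'
```

```text
t: 4.18
eef_pos: [0.5721, -0.0414, 0.0596]
ee_rot: [3.141, 0.001, 2.877]
force: [-0.7, 1.0, 5.2]
width: 0.0003
gripper_force: 3.0
```

```bash
python3 -m crank '[[[0,0,0.04,0],[0,0,0.08,0],[0,0,0.1,0],[0,0,0.1,0]]]'
```

```text
t: 4.68
eef_pos: [0.5721, -0.0414, 0.0573]
ee_rot: [3.141, 0.001, 2.877]
force: [-1.1, 0.6, 8.1]
width: 0.0003
gripper_force: 3.6
```

```bash
python3 -m crank '[[[0,0,0.04,0],[0,0,0.08,0],[0,0,0.08,0]]]'
```

```text
t: 5.05
eef_pos: [0.5729, -0.0415, 0.0571]
ee_rot: [3.141, 0.003, 2.878]
force: [-5.3, -0.0, 21.0]
width: 0.0006
gripper_force: 10.4
```

The red cap is home: 21 N at z = 57 mm, the expected height. Next is the white cap.

```bash
python3 -m crank '[[[0,0,-0.4,0],[0,0,-0.9,0],[-0.9,0,-0.9,0],[-1.74,0,-0.9,0],[-1.74,0,-0.6,0],[-1.74,0,-0.4,0],[-1.74,0,-0.3,0],[-1.74,0,-0.22,0],[-1.74,0,-0.16,0],[-1.74,0,-0.1,0],[-1.74,0,-0.06,0],[-1.74,0,-0.06,0]]]'
```

```text
t: 6.55
eef_pos: [0.6135, -0.0528, 0.0573]
ee_rot: [-3.141, 0.001, 2.877]
force: [-3.0, 0.3, 8.3]
width: 0.0004
gripper_force: 4.2
```

```bash
python3 -m crank '[[[0,0,0,0],[0,0,0.02,0]]]'
```

```text
t: 6.8
eef_pos: [0.6136, -0.0529, 0.0572]
ee_rot: [-3.141, 0.001, 2.878]
force: [-4.4, -0.1, 14.1]
width: 0.0006
gripper_force: 7.1
```

```bash
python3 -m crank '[[[0,0,0.03,0],[0,0,0.05,0],[0,0,0.05,0]]]'
```

```text
t: 7.18
eef_pos: [0.6143, -0.0529, 0.0571]
ee_rot: [3.141, 0.003, 2.878]
force: [-5.1, 0.6, 19.0]
width: 0.0007
gripper_force: 9.4
```

```bash
python3 -m crank '[[[0,0,-0.8,0],[0,0,-1.5,0],[1,0,-1.5,0],[2.5,0,-1.5,0],[3.6,0,-1.5,0],[4.2,0,-1.5,0],[4.2,0,-1.5,0]]]'; python3 - <<'E'
from h import *
o=fit("scene"); [print(k,v) for k,v in o.items()]
im,_=arm.grab_frame("scene"); cv2.imwrite("pics/s1.png",cv2.resize(im[180:320,160:380,::-1],None,fx=3.5,fy=3.5))
E
```

```text
t: 8.05
eef_pos: [0.5121, -0.025, 0.0924]
ee_rot: [3.141, 0.001, 2.878]
force: [0.4, -0.5, 0.7]
width: 0.0005
gripper_force: 0.0
rail_c [ 0.6111 -0.0501]
size (82.42401885986328, 182.8413543701172)
yaw -0.2689422
z 0.025812507649644986
O [ 0.6304 -0.0554]
red (99, array([ 0.5735, -0.0414,  0.0575]), array([ 0.5738, -0.0419]), 'fix', array([-0.0586, -0.0016,  0.0575]))
white (106, array([ 0.6166, -0.0518,  0.0569]), array([ 0.6177, -0.0523]), 'fix', array([-0.0142, -0.0002,  0.0569]))
```

View pics/s1.png

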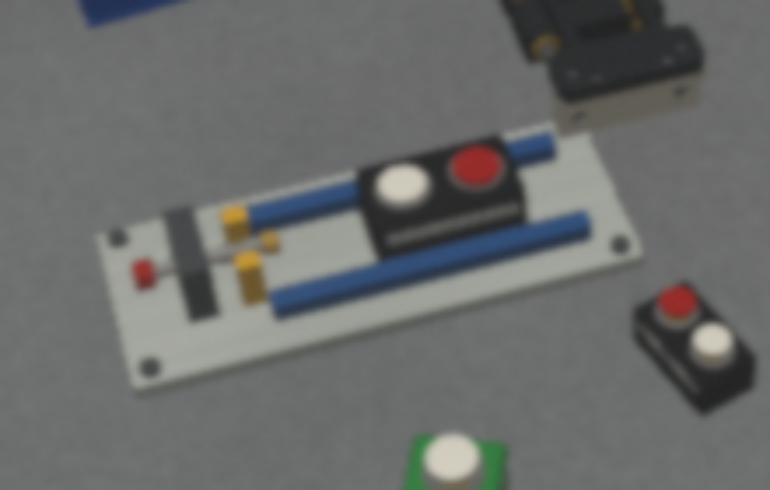

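Both caps sit home in the picture (white about (403,185), red about (476,165) in the crop) and their tops measure 57 mm. The fingers are behind the tail, on the mid line. Next I lower them and push.

```bash
python3 -m crank '[[[0,0,1,0],[0,0,2,0],[0,0,2.54,0],[0,0,2.54,0],[-0.4,0,2.54,0],[-0.7,0,2.54,0],[-0.9,0,2.54,0],[-1.1,0,2.54,0],[-1.2,0,2.54,0],[-1.3,0,2.54,0],[-1.4,0,2.54,0],[-1.5,0,2.54,0]]]'
```

```text
t: 9.65
eef_pos: [0.5486, -0.0352, 0.0283]
ee_rot: [-3.142, -0.0, 2.877]
force: [-1.6, -0.0, -0.4]
width: 0.0001
gripper_force: 0.4
```

```bash
python3 -m crank '[[[-0.15,0,0,0],[-0.3,0,0,0],[-0.45,0,0,0],[-0.6,0,0,0],[-0.75,0,0,0],[-0.9,0,0,0],[-1.05,0,0,0],[-1.2,0,0,0],[-1.3,0,0,0],[-1.4,0,0,0],[-1.4,0,0,0]]]'
```

```text
t: 11.02
eef_pos: [0.5827, -0.0444, 0.0284]
ee_rot: [3.141, 0.001, 2.877]
force: [-0.4, -0.6, 0.2]
width: 0.0005
gripper_force: 0.0
```

```bash
python3 -m crank '[[[-0.1,0,0,0],[-0.2,0,0,0],[-0.3,0,0,0],[-0.4,0,0,0],[-0.5,0,0,0],[-0.6,0,0,0],[-0.65,0,0,0],[-0.65,0,0,0]]]'
```

```text
t: 12.02
eef_pos: [0.5958, -0.0486, 0.0277]
ee_rot: [-3.14, -0.004, 2.876]
force: [-6.9, 3.0, 3.5]
width: 0.0001
gripper_force: 3.8
```

```bash
python3 -m crank '[[[-0.05,0,0,0],[-0.1,0,0,0],[-0.14,0,0,0],[-0.14,0,0,0]]]'
```

```text
t: 12.52
eef_pos: [0.5987, -0.0495, 0.0276]
ee_rot: [-3.14, -0.005, 2.876]
force: [-8.5, 3.6, 4.1]
width: 0.0002
gripper_force: 4.7
```

```bash
python3 -m crank '[[[-0.05,0,0,0],[-0.1,0,0,0],[-0.13,0,0,0],[-0.13,0,0,0]]]'
```

```text
t: 13.02
eef_pos: [0.6013, -0.0503, 0.0275]
ee_rot: [-3.14, -0.006, 2.876]
force: [-10.5, 3.6, 6.0]
width: 0.0005
gripper_force: 5.4
```

```bash
python3 -m crank '[[[-0.03,0,0,0],[-0.06,0,0,0],[-0.08,0,0,0],[-0.08,0,0,0]]]'
```

```text
t: 13.52
eef_pos: [0.602, -0.0507, 0.0272]
ee_rot: [-3.14, -0.008, 2.876]
force: [-13.5, 5.8, 6.2]
width: 0.0004
gripper_force: 7.3
```

```bash
python3 -m crank '[[[-0.03,0,0,0],[-0.06,0,0,0],[-0.08,0,0,0],[-0.08,0,0,0]]]'
```

```text
t: 14.02
eef_pos: [0.6018, -0.0511, 0.0267]
ee_rot: [-3.139, -0.011, 2.875]
force: [-17.5, 9.3, 10.3]
width: 0.0005
gripper_force: 10.2
```

```bash
python3 -m crank '[[[-0.03,0,0,0],[-0.05,0,0,0],[-0.05,0,0,0]]]'
```

```text
t: 14.4
eef_pos: [0.6018, -0.0513, 0.0264]
ee_rot: [-3.138, -0.013, 2.875]
force: [-21.6, 11.3, 10.1]
width: 0.0003
gripper_force: 12.1
```

```bash
python3 - <<'E'
from h import *
e=np.array([.9646,-.2637]);n=np.array([.2637,.9646])
for c in("top","scene"):
    o=fit(c); [print(k,v) for k,v in o.items()]
    im,W=cloud(c); hsv=cv2.cvtColor(im,cv2.COLOR_RGB2HSV).astype(int)
    m=(hsv[...,0]>15)&(hsv[...,0]<32)&(hsv[...,1]>110)&(abs(W[...,2]-.046)<.004)&(W[...,0]>.6)&(W[...,1]<0)
    q=W[m]; print("stop tops",len(q),[np.median(q[s],0)@np.r_[e,0]-o["O"]@e for s in ((q[:,:2]-o["O"])@n>0,(q[:,:2]-o["O"])@n<0)])
    k=(312,120,80,60) if c=="top" else (190,190,110,82)
    x,y,w,h=k; cv2.imwrite(f"pics/z_{c}.png",cv2.resize(im[y:y+h,x:x+w,::-1],None,fx=7,fy=7,interpolation=cv2.INTER_CUBIC))
E
```

```text
rail_c [ 0.5454 -0.0352]
size (77.02742767333984, 55.169410705566406)
yaw 1.3089164
z 0.025952646834419685
O [ 0.5505 -0.0159]
stop tops 0 [np.float64(nan), np.float64(nan)]
rail_c [ 0.6114 -0.0492]
size (81.474365234375, 185.21153259277344)
yaw -0.24268104
z 0.025542828556980167
O [ 0.6308 -0.054 ]
red (69, array([ 0.6409, -0.0595,  0.0568]), array([ 0.6375, -0.0603]), 'fix', array([ 0.0111, -0.0029,  0.0568]))
white (110, array([ 0.6795, -0.0701,  0.0568]), array([ 0.6818, -0.0703]), 'fix', array([ 0.0512, -0.0039,  0.0568]))
stop tops 85 [np.float64(0.07993989866176188), np.float64(0.08090897548883869)]
  return _methods._mean(a, axis=axis, dtype=dtype,
  ret = um.true_divide(
```

View pics/z_scene.png

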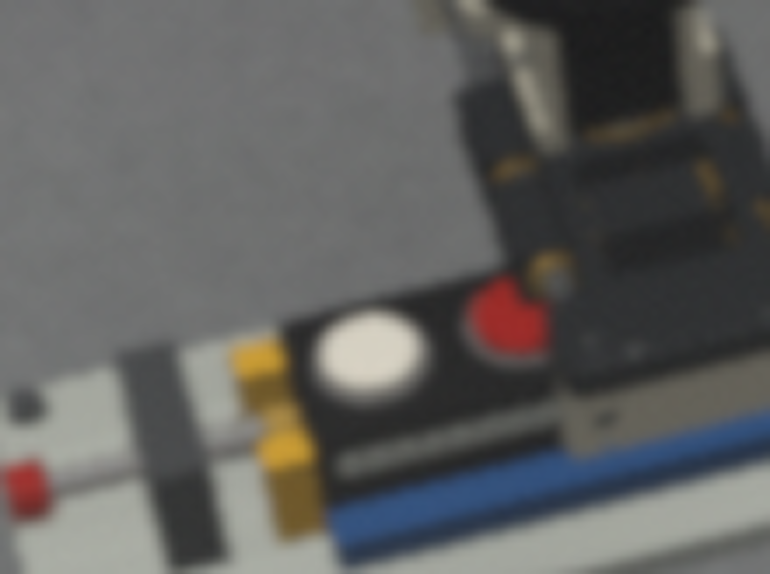

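The nose is on both stops (about (295,400) in the crop), the carrier looks flat and the caps are home. I'll hold briefly to check it's steady, then hand in.

```bash
python3 -m crank '[[[0,0,0,0],[0,0,0,0],[0,0,0,0],[0,0,0,0],[0,0,0,0],[0,0,0,0]]]' && python3 -c "
from station import arm
print(arm.job_done())"
```

```text
t: 15.35
eef_pos: [0.6018, -0.0513, 0.0264]
ee_rot: [-3.138, -0.013, 2.875]
force: [-22.5, 10.6, 9.8]
width: 0.0004
gripper_force: 12.0
the job is handed in; nothing more can be done
None
```

I handed the job in at about 15 s: both caps are pressed home, and the gripper is holding the carrier flat against the yellow stops with a steady push of about 24 N. That leaves an estimated 12 N on the stops; the hand-in reported no verdict.

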